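# Set the tuning core of a coil under a hold-down bar

## Task

Lay the steel hold-down bar across the test jig's two blue saddles, down in both notches with its orange knob midway, and let go. Then grip the core rod by its black knob and draw it gently straight up, neither dragging the board up nor pulling the rod right out, until the whole yellow band is above the coil's mouth and all the red end still inside; finish still gripping it, holding it steady there. Leave the screwdriver, gear wheel and jar alone.

Things in the scene. Friction and masses are not known exactly. Their poses are not given: they have to be found in the camera images.
- jig: Jig fixed to the bench, turned a little: aluminium base 170 (x) x 180 (y) x 12 mm. Origin: centre of its underside, z up. At jig x -45 mm, y -75 and +75 mm: blue saddles, 20 mm long in y, seat 26 mm above the bench, notch 30 mm wide in x between walls rising 12 mm above the seat. At x +40 mm, y 0: upright coil, 40 mm square, top 87 mm above the bench, on a green board with parts lower than 38 mm.
- saddle_mid (a point): Point midway between the saddles at seat height (26 mm above the bench), axes as the jig's: y runs from saddle to saddle. The bar's origin belongs here, its y along this y (either way round).
- board (a joint): How far (m) the green board with its coil has risen on vertical guide pins; 0 = down. It rests there by its own weight (120 g) and must not rise over 6 mm. The bar in the saddles passes about 2 mm above two rubber pads on the board and keeps it down.
- bore_mouth (a point): Centre of the mouth of the coil's upright bore, at the top of the bobbin, 87 mm above the bench; axes as the jig's. The bore is round, 15 mm across, 60 mm deep, with a floor.
- core: Loose core rod upright in the bore, about 80 g, 100 mm tall: dark rod 14 mm across, round black knob 22 mm across from 72 to 100 mm above the foot. Origin: centre of the foot; z up the rod; turn about z: any. Red below 20 mm, yellow band 34 to 44 mm above the foot. At the start the foot is on the bore's floor. 0.5 mm play all round; drops if let go. Raised 26 to 40 mm: yellow out, red in.
- core_knob (a point): Centre of the core rod's black knob, 86 mm above the foot, 14 mm below its top.
- bar: Loose steel bar, about 360 g, flat on the bench, on the other side (left or right) from the jig: 180 mm long along its y, 24 mm wide, 10 mm thick; at its middle an orange square knob 20 x 20 mm, sides along the bar's x and y, from 10 to 44 mm above the underside. Origin: centre of its underside, z up.
- bar_knob (a point): Point on the axis of the bar's orange knob, 34 mm above the bar's underside and 10 mm below the knob's top.
- screwdriver: Loose screwdriver lying on the bench; leave alone.
- gear: Loose white plastic gear wheel 60 mm across, 12 mm high, lying on the bench; leave alone.
- jar: Closed jar 52 mm across, 70 mm high, standing on the bench; leave alone.
There are look-alikes about, which are no part of the job. What is meant by the jig is not pink or turquoise, and is the larger of those in its own colour.

How it is judged:
On the way, in this order (a step that is already met when the one before it is completed fails the run):
1. the bar lies in both saddles, let go, with the core still down in the coil (x of bar in the frame of saddle_mid between -0.006 and 0.006 m and y of bar in the frame of saddle_mid between -0.018 and 0.018 m and z of bar in the frame of saddle_mid between -0.003 and 0.003 m and angle between the y axis of bar and the y axis of jig, either way round below 0.12 rad and angle between bar's own z axis and vertical below 0.05 rad and contact force between bar and jig above 1 N and contact force between bar and the fingers below 0.2 N and linear speed of bar below 0.02 m/s and z of core in the frame of bore_mouth below -0.055 m), for 0.2 s.
2. the core is drawn up, gripped, until the yellow band is clear (z of core in the frame of bore_mouth above -0.035 m and contact force between core and the fingers above 1 N), for 0.2 s.
At the end, for the whole second after the job is handed in: Bar level in both saddles, released, at rest (6 mm across, 18 along, 3 in height); core gripped and still, foot 19 to 35 mm below the mouth, upright within 0.08 rad, under 15 N on the bore; board down within 3 mm; bystanders within 30 mm of their start (all of step 2 and x of bar in the frame of saddle_mid between -0.006 and 0.006 m and y of bar in the frame of saddle_mid between -0.018 and 0.018 m and z of bar in the frame of saddle_mid between -0.003 and 0.003 m and angle between the y axis of bar and the y axis of jig, either way round below 0.12 rad and angle between bar's own z axis and vertical below 0.05 rad and contact force between bar and jig above 1 N and contact force between bar and the fingers below 0.2 N and linear speed of bar below 0.02 m/s and z of core in the frame of bore_mouth below -0.019 m and horizontal distance between core and bore_mouth below 0.004 m and angle between core's own z axis and vertical below 0.08 rad and contact force between core and jig below 15 N and linear speed of core below 0.01 m/s and value of joint board below 0.003 m and distance of each of screwdriver, gear, jar from where it was at the start of the episode below 0.03 m); the arm keeps its last pose, push and grip.
It fails at once if the circuit board is dragged up more than 6 mm (value of joint board above 0.006 m).
It fails at once if the core rod is pulled all (or all but 5 mm) out of the bore (z of core in the frame of bore_mouth above -0.005 m).
It fails at once if the screwdriver, gear wheel or jar is moved more than 30 mm (distance of any of screwdriver, gear, jar from where it was at the start of the episode above 0.03 m).
It also fails if it takes over 54 s, if anything falls off the work surface, if the arm or the gripper's body presses on something with over 40 N, if the wrist force passes 120 N, or if a joint passes its speed limit or range.

## Robot

A 6-joint arm with a two-finger parallel gripper is mounted at the origin on the work surface. World frame = base frame: x ahead of the robot, y to its left, z up, the work surface at z = 0. Lengths are in m, angles in rad, forces in N, time in s.
With the tool pointing down it reaches from about 0.275 to 0.85 m from the base axis. Payload 19 kg.
Tool frame: the origin (TCP) lies on the centre line of the jaws, within the pads' length; the fingertips stand tcp_to_tips ahead of it and the grasp point (between the pads) lies 5 mm behind it (tcp_to_tips is the distance from the TCP to the fingertips, in m); z points along the fingers, y is the line along which they close (so a half turn about z gives the same grasp; the last joint's range is limited). The gripper opens to 85 mm and grips with 20 to 120 N. Pads are 22 mm wide; open, the fingers measure 114 mm over their backs; the gripper's body (76 mm by 85 mm) begins 54 mm behind the grasp point. The pads swing forward as they close: fully open they stand 13 mm farther back than shut.
Start: joints at [-1.34, 0.15, 1.437, -0, 1.554, -0.134], TCP at [0.205, -0.537, 0.245] pointing down, gripper open.
Joint ranges: [-2.8, 2.8], [-0.68, 2.1], [0.12, 2.68], [-1.39, 4.53], [0.16, 2.79], [-2.81, 2.81]. Speed limits (rad/s): [1.89, 1.89, 2.22, 3.01, 3.01, 3.01].

## Interface

Orientations are given as [roll, pitch, yaw] about the fixed x, y, z axes, in that order (R = Rz(yaw) Ry(pitch) Rx(roll)).
In Python, from workcell import get_obs, read_camera, sign_off, tcp_to_tips gives the robot as it stands.
- The arm moves only by the tool servo_tool, never from a script. Its argument "motion" is one flat list of numbers, 6 for each row, row after row: the shift along the tool's x, y, z in m, then the turn, a rotation vector about the tool's x, y, z in rad. A call has 1 to 5 rows; each row is the pose to reach, as a shift and turn from the pose commanded when the call began, along the tool's axes at that moment; what a row does not reach only later rows make up. A row lasts 1/8 s, in which the tool goes at most 62.5 mm and 10.7 degrees, less where a joint would pass 70% of its speed; a pose out of reach is approached as far as the arm can. A call with a gripper value outside its range is refused whole. "claw" is the opening, from 0 (shut) to 1 (fully open), set as the call begins (left out, the last holds). The fingers move at their own pace and stop on an object; "newtons" is the grip in N (left out, the last holds). Time passes only in rows, so rows that repeat a pose let the fingers close. It gives the time, the measured TCP pose, the force and the opening at its end, in the units of the state.
- get_obs(): the state, without advancing time (a new reading comes with each control period).
- read_camera(name): name is "side" or "top"; returns a dict with "image" (384x512x3 uint8, red, green, blue), "range_z" (384x512 float32, m along the optical axis (not along the pixel's ray), 0 where there is no reading), "fx", "fy", "cx", "cy" (pixels), "cam_to_world" (4x4, takes a point from camera to world coordinates). Camera axes: x right, y down, z forward; pixel columns grow to the right and rows downward; lengths in m; the calibration is good to about 2 mm. A picture is of the moment at which its call begins.
- sign_off(): hands the job in, once; it reports no verdict.
The state is a dict: "t": time; "q": joint angles; "joint_velocities": joint speeds; "joint_efforts": joint torques, N m; "eef_pos": TCP position; "eef_rot": TCP orientation; "wrist_force": force on the tool from outside, world axes, zero at the start; "torque": the same for the moment, N m; "opening": finger opening in m.
Only numpy, scipy, OpenCV 4.12 (cv2) and the standard library are available. Lean on these libraries where they do the work, as an engineer would, in place of code of your own. Each camera call takes 0.05 s, during which the arm holds its last target. There are 200 camera calls.

## Working session

There is one attempt and no reset: what is moved stays moved. The work goes in short steps, Python scripts to look and compute and a tool call to move; the robot and the scene stay as the last step left them, time stands still between calls to the robot, and variables do not carry over. Pictures are saved under pics/ and viewed, on a budget of 10 in all, crops included, one or two more only if the job needs it, and the job is handed in when it is done.

Besides the shell and the picture viewer there is one more tool, called by a JSON object that holds its "api" and its "payload". servo_tool: Moves the arm, as the interface text tells. Its arguments: {"type":"object","properties":{"motion":{"type":"array"},"claw":{"type":"number"},"newtons":{"type":"number"}},"required":["motion"]}

```bash
mkdir -p pics
cat > h.py <<'E'
import numpy as np, cv2
from workcell import get_obs, read_camera, sign_off, tcp_to_tips
def snap(name):
    c=read_camera(name); np.savez('%s.npz'%name,**c); return c
def load(name): return dict(np.load('%s.npz'%name))
def pts(c):
    v,u=np.mgrid[0:384,0:512]; z=c['range_z']
    P=np.stack([(u-c['cx'])/c['fx']*z,(v-c['cy'])/c['fy']*z,z],-1)
    T=c['cam_to_world']; return P@T[:3,:3].T+T[:3,3]
def ray(c,u,v,h):
    T=c['cam_to_world']; d=T[:3,:3]@np.array([(u-c['cx'])/c['fx'],(v-c['cy'])/c['fy'],1]); o=T[:3,3]
    return o+d*(h-o[2])/d[2]
E
python3 - <<'E'
from h import *
print(get_obs(),tcp_to_tips)
ims=[]
for n in('top','side'):
    c=snap(n); print(n,c['fx'],c['cx'],c['cy'],c['cam_to_world'].round(3).tolist()); cv2.imwrite(f'pics/{n}0.png',cv2.resize(c['image'][:,:,::-1],(800,600),interpolation=cv2.INTER_CUBIC))
E
```

```text
{'t': 0.0, 'q': array([-1.33998256e+00,  1.51009469e-01,  1.43801124e+00,  1.56500335e-05,
        1.55381684e+00, -1.33967152e-01]), 'joint_velocities': array([ 0.00064485, -0.00063236,  0.00017671, -0.00184566, -0.0001914 ,
       -0.00050108]), 'joint_efforts': array([-2.18540859e-03, -7.13046527e+01, -5.70873928e+01, -3.25602832e-04,
        9.01119551e-03,  2.33703872e-05]), 'eef_pos': array([ 0.20507971, -0.53694276,  0.24467194]), 'eef_rot': array([-3.14036100e+00, -1.81784641e-04,  3.64780529e-01]), 'wrist_force': array([-0.60704466, -0.63809385, -0.88933809]), 'torque': array([-0.00032171, -0.03796308,  0.03010698]), 'opening': 0.08547484864551329} 0.014
top 411.35334361262505 255.59713282564456 195.138243086578 [[0.011, -0.998, 0.065, 0.435], [-1.0, -0.013, -0.023, 0.019], [0.024, -0.064, -0.998, 1.237], [0.0, 0.0, 0.0, 1.0]]
side 404.46942066672 256.65052154930663 187.61539314270192 [[-0.964, -0.154, 0.219, 0.201], [-0.268, 0.57, -0.777, 1.002], [-0.005, -0.807, -0.59, 0.875], [0.0, 0.0, 0.0, 1.0]]
```

View pics/top0.png

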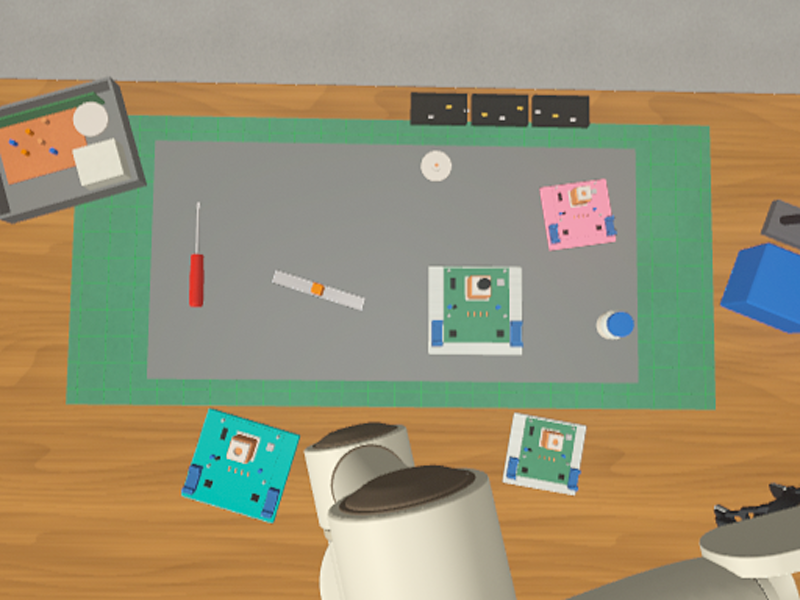

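View pics/side0.png

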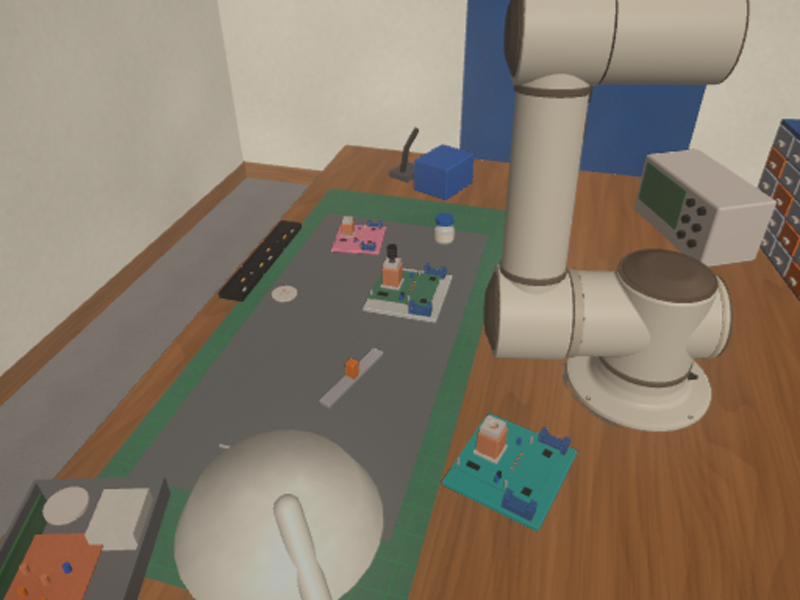

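The top view shows four jig-like boards. They are green-on-aluminium at (475,310), a smaller green one at (545,453), pink at (578,215) and turquoise at (240,465). The one at (475,310) fits: it is the larger of its colour and carries the core with the black knob. The bar is at (318,290). Next I measure and confirm with a crop.

```bash
cat > m.py <<'E'
from h import *
def measure(c, bar=True):
    im=c['image']; hsv=cv2.cvtColor(im,cv2.COLOR_RGB2HSV); P=pts(c); out={}
    H,S,V=[hsv[...,i].astype(int) for i in range(3)]
    def reg(x0,x1,y0,y1):
        m=np.zeros(H.shape,bool); m[y0:y1,x0:x1]=1; return m
    return im,H,S,V,P,reg
def rect(m): 
    cs,_=cv2.findContours(m.astype(np.uint8),0,2); k=max(cs,key=cv2.contourArea); return k
E
python3 - <<'E'
from m import *
c=load('top'); im,H,S,V,P,reg=measure(c)
cr=im[160:235,165:345]; cv2.imwrite('pics/crop1.png',cv2.resize(cr[:,:,::-1],None,fx=4.4,fy=4.4,interpolation=cv2.INTER_CUBIC))
# bar
r=reg(168,240,165,205)
m=r&(S<40)&(V>140)|r&(H<20)&(S>150)
k=rect(m); (u,v),wh,a=cv2.minAreaRect(k); b=cv2.boxPoints(((u,v),wh,a))
B=np.array([ray(c,*q,0.010) for q in b]); print('bar box',B.round(4).tolist(),B.mean(0))
d=max([B[1]-B[0],B[2]-B[1]],key=np.linalg.norm);print('bar dims',np.linalg.norm(B[1]-B[0]),np.linalg.norm(B[2]-B[1]),'ang',np.degrees(np.arctan2(d[1],d[0])))
o=r&(H<20)&(S>150); ys,xs=np.nonzero(o); print('orange n',o.sum(),'top-plane',ray(c,xs.mean(),ys.mean(),0.044), 'depth pts',np.percentile(P[o][:,2],[10,50,90]),np.median(P[o],0))
# saddles
r=reg(270,340,195,228); m=r&(H>100)&(H<125)&(S>120)
n,l,st,ce=cv2.connectedComponentsWithStats(m.astype(np.uint8))
for i in range(1,n):
    if st[i,4]>15: print('blue',st[i],ce[i],'d',np.median(P[l==i],0),np.percentile(P[l==i][:,2],[5,95]),ray(c,*ce[i],.03))
# base plate corners
r=reg(268,340,165,232); m=r&((V>190)&(S<40)|(H>40)&(H<90)&(S>80)|(H>100)&(S>120))
k=rect(m); q=cv2.minAreaRect(k); b=cv2.boxPoints(q); B=np.array([ray(c,*x,.012) for x in b]); print('base',B.round(4).tolist(),B.mean(0),np.linalg.norm(B[1]-B[0]),np.linalg.norm(B[2]-B[1]),np.degrees(np.arctan2(*(B[1]-B[0])[1::-1])))
# knob: highest
r=reg(285,325,170,205); m=r&(V<60)&(P[...,2]>.09); print('knob',m.sum(),np.nonzero(m)[1].mean(),np.nonzero(m)[0].mean(),np.median(P[m],0),P[m][:,2].max(),ray(c,np.nonzero(m)[1].mean(),np.nonzero(m)[0].mean(),.124))
s=load('side');im,H,S,V,P,reg=measure(s)
o=reg(200,250,220,250)&(H<20)&(S>150)
print('side orange',o.sum(),P[o].min(0),P[o].max(0),np.median(P[o],0))
k=reg(240,262,150,172)&(V<60); print('side knob',k.sum(),np.median(P[k],0),P[k].min(0),P[k].max(0))
E
```

```text
bar box [[0.6017, 0.2532, 0.01], [0.6048, 0.0412, 0.01], [0.4877, 0.0396, 0.01], [0.4851, 0.2503, 0.01]] [0.54481329 0.14606401 0.01      ]
bar dims 0.2120412175847979 0.11711619374864857 ang -89.15518173311659
orange n 47 top-plane [0.54166269 0.14486904 0.044     ] depth pts [0.04073029 0.04470255 0.04647443] [0.54265109 0.14434569 0.04470255]
blue [277 205   6  16  96] [279.5 212.5] d [ 0.46199069 -0.07986104  0.02914334] [0.0242767 0.0409315] [ 0.46334665 -0.0799924   0.03      ]
blue [327 206   8  15  96] [329.72916667 213.02083333] d [ 0.4636749  -0.22763097  0.02823265] [0.02359567 0.04026987] [ 0.46358808 -0.22817882  0.03      ]
base [[0.588, -0.064, 0.012], [0.5905, -0.2418, 0.012], [0.4254, -0.2417, 0.012], [0.4235, -0.0654, 0.012]] [ 0.50683919 -0.15320302  0.012     ] 0.17781192812023897 0.16508789077629948 -89.17536274082728<stdin>:20: RuntimeWarning: Mean of empty slice.
  ret = ret.dtype.type(ret / rcount)
  return _methods._mean(a, axis=axis, dtype=dtype,
  ret = um.true_divide(
Traceback (most recent call last):
ValueError: zero-size array to reduction operation maximum which has no identity
```

View pics/crop1.png

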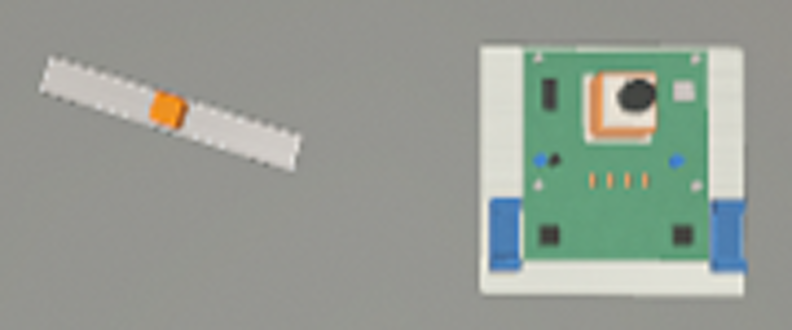

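The crop confirms the jig: crop centre (612,170), black core knob at (636,96), blue saddles at (505,234) and (728,236). The bar with its orange knob is at (168,109). I'll refine the bar and knob numbers.

Run:
```python
from m import *
c=load('top'); im,H,S,V,P,reg=measure(c)
Z=P[...,2]
r=reg(170,240,168,202); m=r&(Z>.006)|r&(H<20)&(S>150)
g=r&(V>170)&(S<40)
for nm,mm in(('depth',m),('col',g|m&(H<20)&(S>150))):
    ys,xs=np.nonzero(mm); k=rect(mm); b=cv2.boxPoints(cv2.minAreaRect(k)); B=np.array([ray(c,*q,.010) for q in b])
    e=sorted([B[1]-B[0],B[2]-B[1]],key=np.linalg.norm); print(nm,mm.sum(),B.mean(0),[np.linalg.norm(x) for x in e],'yaw of y',np.degrees(np.arctan2(e[1][1],e[1][0])))
    Q=np.array([ray(c,u,v,.010) for u,v in zip(xs,ys)])[:,:2]; w,vec=np.linalg.eigh(np.cov(Q.T)); print(' pca',Q.mean(0),np.degrees(np.arctan2(*vec[::-1,1])),Q@vec[:,1]@np.ones(len(Q))/len(Q), np.ptp((Q)@vec[:,1]), ((Q@vec[:,1]).max()+(Q@vec[:,1]).min())/2)
o=r&(H<20)&(S>150)&(Z>.040); print('bar knob top',o.sum(),P[o].mean(0))
r=reg(268,342,195,232); blue=r&(H>100)&(H<125)&(S>120)
for n,a in(('L',(270,300)),('R',(315,342))):
    mm=blue&(np.arange(512)[None]>a[0])&(np.arange(512)[None]<a[1])
    seat=mm&(Z<.031); w=mm&(Z>.033)
    print(n,'seat',seat.sum(),P[seat].mean(0),P[seat].min(0),P[seat].max(0)); print('  wall',w.sum(),P[w].round(3).tolist()[:14])
r=reg(290,325,172,200); m=r&(Z>.095); print('knob',m.sum(),P[m][:,2].max())
m=r&(V<90)&(Z>.05); print(m.sum(),P[m].mean(0),P[m].min(0),P[m].max(0)); t=r&(Z>.118);print('top',t.sum(),P[t].mean(0),P[t].min(0),P[t].max(0))
t=r&(abs(Z-.087)<.006)&(V>150); print('coil top',t.sum(),P[t].min(0),P[t].max(0))
base=reg(268,345,165,232)&(abs(Z-.012)<.004)&(V>190)&(S<40)
# base left/right edge lines
for rng in((268,300),(315,345)):
    e=[]
    for v in range(175,204):
        u=[x for x in range(*rng) if base[v,x]]
        if u: q=ray(c,(u[0]+u[-1])/2,v,.012); e.append(q[:2])
    e=np.array(e); f=np.polyfit(e[:,0],e[:,1],1); print('base strip dir yaw',np.degrees(np.arctan(f[0])),e.mean(0))
s=load('side');im,H,S,V,P,reg=measure(s)
o=reg(200,250,220,250)&(H<20)&(S>150)
print('side orange',o.sum(),P[o].min(0),P[o].max(0),np.median(P[o],0))
k=reg(240,262,150,172)&(V<60); print('side knob',k.sum(),np.median(P[k],0),P[k].min(0),P[k].max(0))
Z=P[...,2]; r=reg(250,300,160,210)&(H>100)&(H<125)&(S>120); print('side blue',r.sum())
for lo,hi in((255,272),(272,300)):
    mm=r.copy(); mm[:,:lo]=0; mm[:,hi:]=0; print(mm.sum(),P[mm].min(0) if mm.any() else 0,P[mm].max(0) if mm.any() else 0)
```

```text
depth 538 [0.54211434 0.14605484 0.01      ] [np.float64(0.029897301596647004), np.float64(0.1797422655326475)] yaw of y -108.58850431516592
 pca [0.54184776 0.14588729] 75.2210409280739 0.27928123782041603 0.2100528121143885 0.28134606104587434
col 486 [0.54229698 0.14613736 0.01      ] [np.float64(0.025501950348357876), np.float64(0.17939819398601212)] yaw of y -106.94515062115316
 pca [0.54205044 0.14614655] 73.00495302582117 0.2981997383408483 0.17920708162678983 0.29818106991678683
bar knob top 43 [0.54193974 0.14567514 0.04464616]
L seat 57 [ 0.46034654 -0.08013255  0.02699607] [ 0.44712814 -0.08790459  0.02355614] [ 0.47380085 -0.07272189  0.03099485]
  wall 42 [[0.515, -0.104, 0.034], [0.512, -0.098, 0.039], [0.512, -0.101, 0.034], [0.512, -0.104, 0.036], [0.509, -0.101, 0.036], [0.485, -0.072, 0.035], [0.485, -0.075, 0.037], [0.485, -0.077, 0.042], [0.485, -0.081, 0.038], [0.485, -0.084, 0.039], [0.485, -0.086, 0.038], [0.482, -0.072, 0.038], [0.482, -0.075, 0.035], [0.482, -0.078, 0.036]]
R seat 67 [ 0.46530073 -0.22601192  0.0263219 ] [ 0.44297854 -0.2363306   0.02063103] 
[... 581 characters left out ...]
37 -0.16305736  0.12007048] [0.55603132 0.0186965  1.23686638]
coil top 70 [ 0.53153608 -0.16971109  0.08125259] [ 0.56365191 -0.13780919  0.09281783]
base strip dir yaw 0.19533864061297987 [ 0.53402153 -0.07808268]
base strip dir yaw -0.25288838144944603 [ 0.53606356 -0.23113515]
side orange 87 [0.53229835 0.13897628 0.0124059 ] [0.55488529 0.16360525 0.04769891] [0.54118696 0.15546909 0.03480945]
side knob 44 [ 0.54644922 -0.14400094  0.11808678] [ 0.53624159 -0.15769025  0.09758894] [ 0.55620637 -0.13857143  0.13034634]
side blue 126
68 [ 0.45136445 -0.19401652  0.01140861] [ 0.51732072 -0.06439981  0.04006724]
58 [ 0.43809634 -0.22999743  0.01411213] [ 0.4852889  -0.06298861  0.04020514]
```

```bash
cat > p.py <<'E'
import sys; from h import *
from scipy.spatial.transform import Rotation as R
def plan(x,y,z,yaw):
    o=get_obs(); r=R.from_euler('xyz',o['eef_rot']); g=R.from_euler('xyz',[np.pi,0,np.radians(yaw)])
    print('t',o['t'],'pos',o['eef_pos'].round(4),'yaw',np.degrees(o['eef_rot'][2]).round(2),'F',o['wrist_force'].round(1),'open',round(float(o['opening']),4))
    print('shift',r.inv().apply(np.array([x,y,z])-o['eef_pos']).round(4),'turn',(r.inv()*g).as_rotvec().round(4))
if __name__=='__main__': plan(*map(float,sys.argv[1:5]))
E
python3 p.py .542 .146 .13 73
```

```text
t 0.1 pos [ 0.2051 -0.537   0.2448] yaw 20.9 F [-0.2  0.3 -0.1] open 0.0852
shift [ 0.5584 -0.5177  0.1154] turn [-9.000e-04 -6.000e-04 -9.093e-01]
```

{"api": "servo_tool", "payload": {"motion": [0.037, -0.0345, 0, 0, 0, -0.06, 0.074, -0.069, 0, 0, 0, -0.12, 0.112, -0.1035, 0, 0, 0, -0.18, 0.149, -0.138, 0, 0, 0, -0.24, 0.186, -0.1725, 0, 0, 0, -0.3], "claw": 0.6, "newtons": 60}}

```text
t: 0.72
eef_pos: [0.3177, -0.308, 0.2451]
eef_rot: [-3.141, -0.0, 0.666]
wrist_force: [1.2, 0.3, 0.9]
opening: 0.0514
```

```bash
python3 p.py .542 .146 .245 73
```

```text
t 0.725 pos [ 0.3177 -0.308   0.2451] yaw 38.19 F [1.2 0.3 0.9] open 0.0514
shift [ 4.570e-01 -2.182e-01  2.000e-04] turn [-2.000e-04 -2.000e-04 -6.076e-01]
```

{"api": "servo_tool", "payload": {"motion": [0.046, -0.022, 0, 0, 0, -0.06, 0.092, -0.044, 0, 0, 0, -0.12, 0.138, -0.066, 0, 0, 0, -0.18, 0.184, -0.088, 0, 0, 0, -0.24, 0.23, -0.11, 0, 0, 0, -0.3]}}

```text
t: 1.35
eef_pos: [0.4309, -0.0795, 0.2453]
eef_rot: [3.142, -0.0, 0.967]
wrist_force: [0.7, -1.2, -0.0]
opening: 0.0511
```

```bash
python3 p.py .542 .146 .145 73
```

```text
t 1.35 pos [ 0.4309 -0.0795  0.2453] yaw 55.39 F [ 0.7 -1.2 -0. ] open 0.0511
shift [ 0.2487 -0.0366  0.1003] turn [ 1.000e-04 -0.000e+00 -3.073e-01]
```

{"api": "servo_tool", "payload": {"motion": [0.05, -0.007, 0, 0, 0, -0.06, 0.1, -0.0145, 0.01, 0, 0, -0.12, 0.15, -0.022, 0.04, 0, 0, -0.18, 0.2, -0.029, 0.07, 0, 0, -0.24, 0.2487, -0.0366, 0.1, 0, 0, -0.3073]}}

```text
t: 1.98
eef_pos: [0.5424, 0.1458, 0.1442]
eef_rot: [-3.141, 0.0, 1.274]
wrist_force: [0.5, -1.1, 0.7]
opening: 0.0513
```

```bash
python3 p.py .542 .146 .029 73
python3 - <<'E'
from m import *
c=snap('top'); im,H,S,V,P,reg=measure(c)
cv2.imwrite('pics/pre.png',cv2.resize(im[140:230,150:270,::-1],None,fx=6,fy=6,interpolation=cv2.INTER_CUBIC))
E
```

```text
t 1.975 pos [0.5424 0.1458 0.1442] yaw 73.02 F [ 0.5 -1.1  0.7] open 0.0513
shift [ 1.000e-04 -5.000e-04  1.152e-01] turn [-0.0001  0.      0.0004]
```

{"api": "servo_tool", "payload": {"motion": [0, 0, 0.04, 0, 0, 0, 0, 0, 0.075, 0, 0, 0, 0, 0, 0.1, 0, 0, 0, 0, 0, 0.112, 0, 0, 0, 0, 0, 0.115, 0, 0, 0]}}

```text
t: 2.65
eef_pos: [0.542, 0.144, 0.0301]
eef_rot: [-3.141, 0.0, 1.272]
wrist_force: [0.1, -0.2, 0.1]
opening: 0.0512
```

{"api": "servo_tool", "payload": {"motion": [0, 0, 0, 0, 0, 0, 0, 0, 0, 0, 0, 0, 0, 0, 0, 0, 0, 0, 0, 0, 0, 0, 0, 0, 0, 0, 0, 0, 0, 0], "claw": 0, "newtons": 60}}

```text
t: 3.28
eef_pos: [0.5427, 0.1442, 0.0315]
eef_rot: [3.14, -0.001, 1.272]
wrist_force: [-1.0, -0.1, 6.6]
opening: 0.019
```

{"api": "servo_tool", "payload": {"motion": [0, 0, -0.01, 0, 0, 0, 0, 0, -0.03, 0, 0, 0, 0, 0, -0.06, 0, 0, 0, 0, 0, -0.09, 0, 0, 0, 0, 0, -0.12, 0, 0, 0]}}

```text
t: 3.9
eef_pos: [0.5418, 0.1441, 0.1519]
eef_rot: [3.141, -0.0, 1.272]
wrist_force: [-0.4, 0.6, -3.6]
opening: 0.0187
```

```bash
python3 p.py .462 -.1537 .15 90
python3 - <<'E'
from m import *
c=snap('side'); im=c['image']
cv2.imwrite('pics/lift.png',cv2.resize(im[60:270,120:340,::-1],None,fx=2.8,fy=2.8,interpolation=cv2.INTER_CUBIC))
E
```

```text
t 3.9 pos [0.5418 0.1441 0.1519] yaw 72.89 F [-0.4  0.6 -3.6] open 0.0187
shift [-0.3081  0.0113  0.0019] turn [ 1.000e-04 -2.000e-04 -2.986e-01]
```

View pics/lift.png

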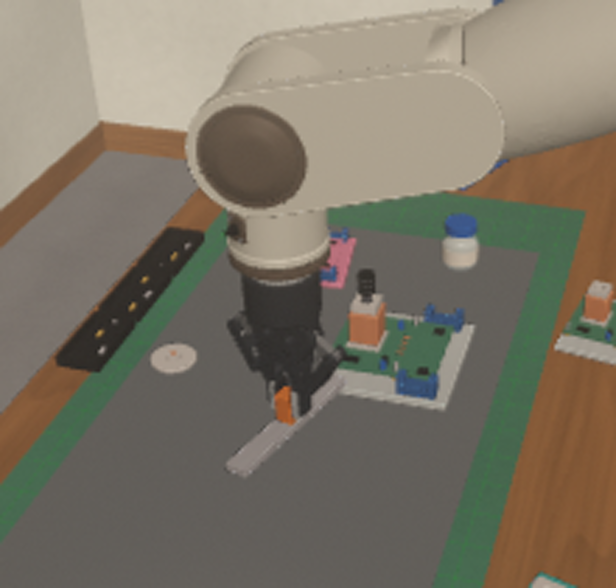

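The bar is lifted and held level by its knob (crop 287,405), with the core undisturbed. Now I carry it over the saddles.

{"api": "servo_tool", "payload": {"motion": [-0.03, 0.001, -0.01, 0, 0, -0.04, -0.075, 0.003, -0.015, 0, 0, -0.09, -0.12, 0.0045, -0.015, 0, 0, -0.13, -0.17, 0.006, -0.015, 0, 0, -0.17, -0.215, 0.008, -0.015, 0, 0, -0.21]}}

```text
t: 4.58
eef_pos: [0.4857, -0.0652, 0.1655]
eef_rot: [3.141, 0.0, 1.483]
wrist_force: [1.7, -0.5, -3.4]
opening: 0.0189
```

```bash
python3 p.py .462 -.1537 .15 90
```

```text
t 4.575 pos [ 0.4857 -0.0652  0.1655] yaw 84.99 F [ 1.7 -0.5 -3.4] open 0.0189
shift [-0.0903 -0.0158  0.0155] turn [ 0.0003  0.0001 -0.0874]
```

{"api": "servo_tool", "payload": {"motion": [-0.03, -0.006, 0, 0, 0, -0.035, -0.065, -0.012, 0, 0, 0, -0.065, -0.09, -0.016, 0.005, 0, 0, -0.087, -0.09, -0.016, 0.015, 0, 0, -0.087, -0.09, -0.016, 0.015, 0, 0, -0.087]}}

```text
t: 5.2
eef_pos: [0.4621, -0.1514, 0.1496]
eef_rot: [-3.14, -0.001, 1.569]
wrist_force: [-0.2, -0.3, -3.9]
opening: 0.0191
```

```bash
python3 p.py .462 -.1537 .058 90
python3 - <<'E'
from m import *
for n in('top','side'):
    c=snap(n); im,H,S,V,P,reg=measure(c)
c=load('top');a=c['image'][160:240,255:355,::-1]; s=load('side')['image'][140:220,220:320,::-1]
cv2.imwrite('pics/over.png',np.hstack([cv2.resize(x,(395,316),interpolation=cv2.INTER_CUBIC) for x in(a,s)]))
E
```

```text
t 5.2 pos [ 0.4621 -0.1514  0.1496] yaw 89.87 F [-0.2 -0.3 -3.9] open 0.0191
shift [-0.0024 -0.      0.0916] turn [-0.0012 -0.001  -0.0022]
```

View pics/over.png

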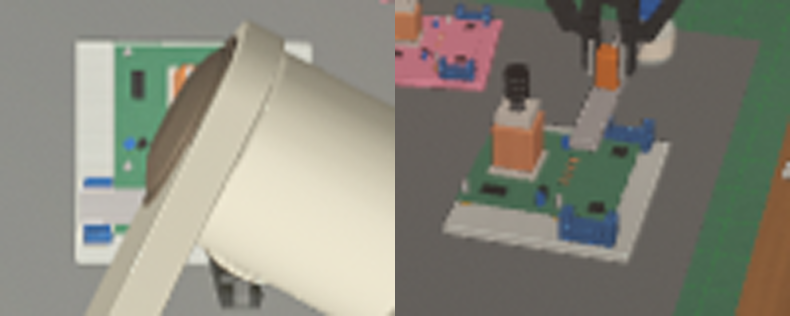

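The bar is over the jig: in the top crop its end at (110,205) lies between the blue saddle walls at (98,183) and (98,234). I'll measure the bar's centreline against the notch before lowering.

```bash
python3 - <<'E'
from m import *
c=load('top'); im,H,S,V,P,reg=measure(c); Z=P[...,2]
m=reg(270,310,195,225)&(abs(Z-.130)<.02)&(S<60)&(V>120)
print('bar z',np.median(Z[m]),P[m].min(0),P[m].max(0))
h=np.median(Z[m])
E=[]
for u in range(277,292):
    v=np.nonzero(m[:,u])[0]
    if len(v)>3: a=ray(c,u,v[0]-.5,h);b=ray(c,u,v[-1]+.5,h); E.append([u,a[0],b[0],(a[0]+b[0])/2,(a[1]+b[1])/2])
print(np.round(E,4))
# jig from first top view (bar-free), re-snap not needed: saddle wall edges
s=load('side'); im,H,S,V,P,reg=measure(s); Z=P[...,2]
m=reg(262,280,160,180)&(S<60)&(V>110)&(abs(Z-.13)<.03)
print('side bar',m.sum(),P[m].min(0),P[m].max(0),np.median(P[m],0))
m=(H>100)&(H<125)&(S>120)&(Z>.030)&(Z<.045)&(P[...,0]>.42)&(P[...,0]<.50)&(P[...,1]>-.25)&(P[...,1]<-.05)
for lo,hi in((-.25,-.15),(-.15,-.05)):
    q=P[m&(P[...,1]>lo)&(P[...,1]<hi)]; print('side walls top',len(q),np.sort(q[:,0]).round(3),q[:,1].mean(), )
E
python3 - <<'E'
import sys; sys.path.insert(0,'.')
from m import *
# sub-pixel profile of the saddles in top view now (left) 
c=load('top'); im,H,S,V,P,reg=measure(c); Z=P[...,2]
for u in (279,280,281,282): print(u,[(v,int(H[v,u]),int(S[v,u]),int(V[v,u]),round(float(P[v,u,0]),3),round(float(Z[v,u]),3)) for v in range(203,224)])
E
```

```text
bar z 0.12841714655013858 [ 0.45145665 -0.10319449  0.12347673] [ 0.47364288 -0.05965784  0.13386113]
[[ 2.770e+02  4.745e-01  4.502e-01  4.623e-01 -6.520e-02]
 [ 2.780e+02  4.745e-01  4.502e-01  4.624e-01 -6.790e-02]
 [ 2.790e+02  4.745e-01  4.503e-01  4.624e-01 -7.060e-02]
 [ 2.800e+02  4.746e-01  4.503e-01  4.624e-01 -7.330e-02]
 [ 2.810e+02  4.746e-01  4.503e-01  4.625e-01 -7.600e-02]
 [ 2.820e+02  4.746e-01  4.504e-01  4.625e-01 -7.870e-02]
 [ 2.830e+02  4.747e-01  4.504e-01  4.625e-01 -8.140e-02]
 [ 2.840e+02  4.747e-01  4.504e-01  4.626e-01 -8.410e-02]
 [ 2.850e+02  4.747e-01  4.504e-01  4.626e-01 -8.680e-02]
 [ 2.860e+02  4.748e-01  4.505e-01  4.626e-01 -8.950e-02]
 [ 2.870e+02  4.748e-01  4.505e-01  4.627e-01 -9.220e-02]
 [ 2.880e+02  4.748e-01  4.532e-01  4.640e-01 -9.490e-02]
 [ 2.890e+02  4.749e-01  4.587e-01  4.668e-01 -9.760e-02]
 [ 2.900e+02  4.749e-01  4.641e-01  4.695e-01 -1.003e-01]]
side bar 127 [ 0.4508406  -0.16909199  0.11708573] [ 0.47630616 -0.05269596  0.13628652] [ 0.46237782 -0.09294202  0.12784776]
side walls top 8 [0.439 0.44  0.441 0.443 0.443 0.446 0.44
[... 2398 characters left out ...]
92, 0.012), (204, 98, 5, 201, 0.489, 0.013), (205, 106, 156, 183, 0.485, 0.037), (206, 106, 155, 176, 0.482, 0.042), (207, 113, 46, 182, 0.479, 0.035), (208, 16, 16, 202, 0.473, 0.131), (209, 15, 13, 194, 0.47, 0.131), (210, 17, 12, 193, 0.468, 0.126), (211, 17, 12, 194, 0.465, 0.126), (212, 17, 12, 195, 0.462, 0.129), (213, 15, 13, 195, 0.46, 0.127), (214, 15, 13, 195, 0.457, 0.129), (215, 18, 13, 196, 0.454, 0.128), (216, 117, 15, 187, 0.452, 0.128), (217, 106, 160, 174, 0.45, 0.025), (218, 107, 150, 170, 0.447, 0.03), (219, 106, 152, 190, 0.444, 0.037), (220, 106, 154, 175, 0.441, 0.034), (221, 107, 63, 182, 0.439, 0.034), (222, 45, 8, 204, 0.436, 0.009), (223, 33, 13, 217, 0.433, 0.011)]
```

{"api": "servo_tool", "payload": {"motion": [-0.001, 0, 0.03, 0, 0, -0.002, -0.002, 0, 0.055, 0, 0, -0.002, -0.002, 0, 0.07, 0, 0, -0.002, -0.002, 0, 0.08, 0, 0, -0.002, -0.002, 0, 0.085, 0, 0, -0.002]}}

```text
t: 5.92
eef_pos: [0.4628, -0.1539, 0.0653]
eef_rot: [3.141, 0.0, 1.571]
wrist_force: [0.3, 0.2, -2.5]
opening: 0.019
```

{"api": "servo_tool", "payload": {"motion": [0, 0, 0.001, 0, 0, 0, 0, 0, 0.002, 0, 0, 0, 0, 0, 0.003, 0, 0, 0, 0, 0, 0.004, 0, 0, 0, 0, 0, 0.005, 0, 0, 0]}}

```text
t: 6.55
eef_pos: [0.4625, -0.154, 0.0603]
eef_rot: [3.142, -0.0, 1.571]
wrist_force: [0.6, 0.2, -3.5]
opening: 0.019
```

```bash
python3 p.py .462 -.1537 .058 90
```

```text
t 6.55 pos [ 0.4625 -0.154   0.0603] yaw 90.02 F [ 0.6  0.2 -3.5] open 0.019
shift [ 0.0003 -0.0005  0.0023] turn [ 0.     -0.      0.0003]
```

{"api": "servo_tool", "payload": {"motion": [0, 0, 0.001, 0, 0, 0, 0, 0, 0.002, 0, 0, 0, 0, 0, 0.003, 0, 0, 0, 0, 0, 0.0035, 0, 0, 0, 0, 0, 0.0035, 0, 0, 0]}}

```text
t: 7.18
eef_pos: [0.4625, -0.154, 0.0574]
eef_rot: [3.141, 0.0, 1.571]
wrist_force: [-6.1, 2.3, 9.2]
opening: 0.0189
```

{"api": "servo_tool", "payload": {"motion": [0, 0, 0, 0, 0, 0, 0, 0, 0, 0, 0, 0, 0, 0, 0, 0, 0, 0, 0, 0, -0.005, 0, 0, 0, 0, 0, -0.02, 0, 0, 0], "claw": 0.55}}

```text
t: 7.8
eef_pos: [0.4622, -0.1538, 0.0771]
eef_rot: [-3.141, -0.001, 1.571]
wrist_force: [0.4, 0.1, -0.5]
opening: 0.0467
```

{"api": "servo_tool", "payload": {"motion": [0, 0, -0.03, 0, 0, 0, 0, 0, -0.065, 0, 0, 0, 0, 0, -0.1, 0, 0, 0, 0, 0, -0.125, 0, 0, 0, 0, 0, -0.13, 0, 0, 0]}}

```text
t: 8.43
eef_pos: [0.463, -0.1542, 0.2091]
eef_rot: [3.139, 0.001, 1.571]
wrist_force: [0.2, 0.7, -0.7]
opening: 0.047
```

```bash
python3 p.py .5465 -.153 .108 90
python3 - <<'E'
from m import *
s=snap('side'); snap('top'); im,H,S,V,P,reg=measure(s); Z=P[...,2]
cv2.imwrite('pics/placed.png',cv2.resize(s['image'][130:220,210:320,::-1],None,fx=6.5,fy=6.5,interpolation=cv2.INTER_CUBIC))
k=reg(235,265,145,175)&(V<60)&(Z>.095)&(Z<.14)&(P[...,0]<.6)&(P[...,0]>.5); print('side knob',k.sum(),np.median(P[k],0),P[k].min(0),P[k].max(0),'px',np.nonzero(k)[1].mean(),np.ptp(np.nonzero(k)[1]))
us=np.nonzero(k)[1];vs=np.nonzero(k)[0];print(us.min(),us.max(),vs.min(),vs.max())
E
```

```text
t 8.425 pos [ 0.463  -0.1542  0.2091] yaw 90.02 F [ 0.2  0.7 -0.7] open 0.047
shift [0.0013 0.0832 0.1014] turn [0.003  0.0015 0.0004]
side knob 34 [ 0.54575984 -0.14491857  0.11814651] [ 0.53710887 -0.15597871  0.09955842] [ 0.5555743  -0.13933732  0.12778045] px 250.76470588235293 5
248 253 157 165
```

View pics/placed.png

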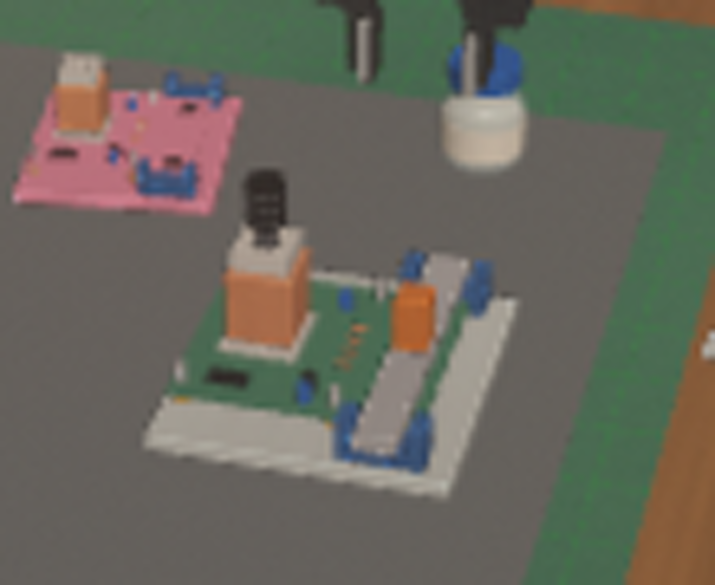

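The bar sits in both notches (crop 365,435 and 450,260) with its orange knob midway, and the core is still down. Now I move to the core knob at about (0.5468, -0.1533).

{"api": "servo_tool", "payload": {"motion": [0.001, 0.04, 0, 0, 0, 0, 0.001, 0.0837, 0, 0, 0, 0, 0.001, 0.0837, 0.03, 0, 0, 0, 0.001, 0.0837, 0.06, 0, 0, 0, 0.001, 0.0837, 0.065, 0, 0, 0]}}

```text
t: 9.15
eef_pos: [0.545, -0.1524, 0.139]
eef_rot: [-3.137, -0.002, 1.571]
wrist_force: [0.2, -0.3, 0.5]
opening: 0.0466
```

```bash
python3 p.py .5468 -.1533 .112 90
```

```text
t 9.15 pos [ 0.545  -0.1524  0.139 ] yaw 90.02 F [ 0.2 -0.3  0.5] open 0.0466
shift [-0.0009  0.0019  0.027 ] turn [-0.0044 -0.0019  0.0003]
```

{"api": "servo_tool", "payload": {"motion": [0, 0, 0, 0, 0, 0, 0, 0, 0.015, 0, 0, 0, 0, 0, 0.03, 0, 0, 0, 0, 0, 0.032, 0, 0, 0, 0, 0, 0.032, 0, 0, 0]}}

```text
t: 9.78
eef_pos: [0.5462, -0.1529, 0.1098]
eef_rot: [-3.141, -0.0, 1.571]
wrist_force: [-0.2, 0.3, -0.9]
opening: 0.0465
```

```bash
python3 p.py .5468 -.1533 .112 90
```

```text
t 9.775 pos [ 0.5462 -0.1529  0.1098] yaw 90.02 F [-0.2  0.3 -0.9] open 0.0465
shift [-0.0004  0.0006 -0.0022] turn [-0.0002 -0.0002  0.0003]
```

{"api": "servo_tool", "payload": {"motion": [0, 0, -0.001, 0, 0, 0, 0, 0, -0.001, 0, 0, 0, 0, 0, -0.001, 0, 0, 0, 0, 0, -0.001, 0, 0, 0, 0, 0, -0.001, 0, 0, 0], "claw": 0, "newtons": 25}}

```text
t: 10.4
eef_pos: [0.5465, -0.1531, 0.1114]
eef_rot: [3.141, 0.0, 1.571]
wrist_force: [-0.7, 0.9, 6.4]
opening: 0.021
```

{"api": "servo_tool", "payload": {"motion": [0, 0, 0, 0, 0, 0, 0, 0, 0, 0, 0, 0]}}

```text
t: 10.65
eef_pos: [0.5465, -0.1531, 0.1114]
eef_rot: [3.141, 0.0, 1.571]
wrist_force: [-0.7, -0.3, 5.8]
opening: 0.0213
```

{"api": "servo_tool", "payload": {"motion": [0, 0, -0.001, 0, 0, 0, 0, 0, -0.002, 0, 0, 0, 0, 0, -0.003, 0, 0, 0, 0, 0, -0.004, 0, 0, 0, 0, 0, -0.005, 0, 0, 0]}}

```text
t: 11.28
eef_pos: [0.5462, -0.1529, 0.1158]
eef_rot: [-3.142, -0.0, 1.571]
wrist_force: [-0.5, 0.7, -1.0]
opening: 0.021
```

{"api": "servo_tool", "payload": {"motion": [0, 0, -0.0015, 0, 0, 0, 0, 0, -0.003, 0, 0, 0, 0, 0, -0.0045, 0, 0, 0, 0, 0, -0.006, 0, 0, 0, 0, 0, -0.0075, 0, 0, 0]}}

```text
t: 11.9
eef_pos: [0.5462, -0.1529, 0.1234]
eef_rot: [3.142, -0.0, 1.571]
wrist_force: [-0.1, 1.2, -0.9]
opening: 0.0213
```

```bash
python3 p.py .5468 -.1533 .144 90
python3 - <<'E'
from m import *
s=snap('side')
cv2.imwrite('pics/pull.png',cv2.resize(s['image'][120:210,210:320,::-1],None,fx=6.5,fy=6.5,interpolation=cv2.INTER_CUBIC))
E
```

```text
t 11.9 pos [ 0.5462 -0.1529  0.1234] yaw 90.02 F [-0.1  1.2 -0.9] open 0.0213
shift [-0.0004  0.0006 -0.0206] turn [ 0.     -0.0001  0.0003]
```

View pics/pull.png

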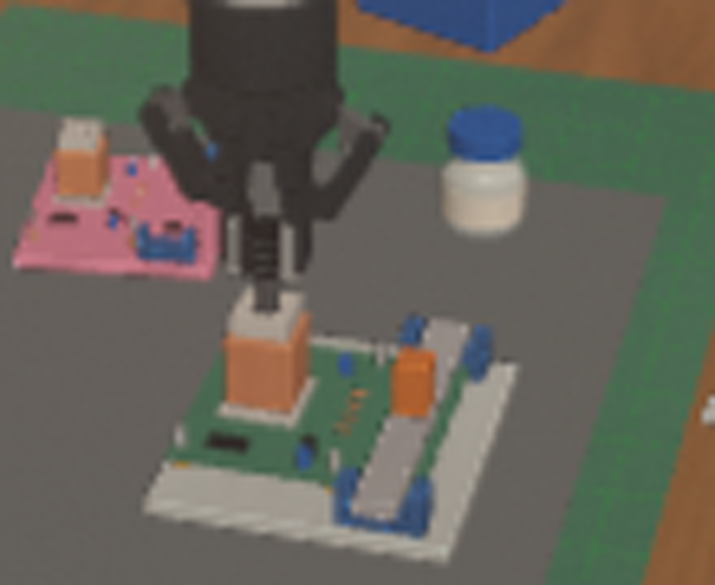

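The core is rising in the grip (crop 265,270), the board is down, and the wrist carries only the rod's weight. I keep drawing.

{"api": "servo_tool", "payload": {"motion": [0, 0, -0.0015, 0, 0, 0, 0, 0, -0.003, 0, 0, 0, 0, 0, -0.0045, 0, 0, 0, 0, 0, -0.006, 0, 0, 0, 0, 0, -0.0075, 0, 0, 0]}}

```text
t: 12.58
eef_pos: [0.5462, -0.153, 0.1309]
eef_rot: [-3.142, -0.0, 1.571]
wrist_force: [0.3, 1.0, -0.8]
opening: 0.0212
```

{"api": "servo_tool", "payload": {"motion": [0, 0, -0.0015, 0, 0, 0, 0, 0, -0.003, 0, 0, 0, 0, 0, -0.0045, 0, 0, 0, 0, 0, -0.006, 0, 0, 0, 0, 0, -0.0075, 0, 0, 0]}}

```text
t: 13.2
eef_pos: [0.5462, -0.1529, 0.1384]
eef_rot: [-3.142, -0.0, 1.571]
wrist_force: [0.4, 0.0, -0.6]
opening: 0.0216
```

{"api": "servo_tool", "payload": {"motion": [0, 0, -0.0015, 0, 0, 0, 0, 0, -0.003, 0, 0, 0, 0, 0, -0.0045, 0, 0, 0, 0, 0, -0.006, 0, 0, 0, 0, 0, -0.006, 0, 0, 0]}}

```text
t: 13.82
eef_pos: [0.5463, -0.153, 0.1444]
eef_rot: [3.141, -0.0, 1.571]
wrist_force: [-0.4, -0.6, -0.8]
opening: 0.0213
```

{"api": "servo_tool", "payload": {"motion": [0, 0, 0, 0, 0, 0, 0, 0, 0, 0, 0, 0, 0, 0, 0, 0, 0, 0]}}

```text
t: 14.2
eef_pos: [0.5462, -0.1529, 0.1442]
eef_rot: [-3.141, -0.0, 1.571]
wrist_force: [0.4, -0.2, -0.5]
opening: 0.021
```

```bash
python3 p.py .5468 -.1533 .144 90
python3 - <<'E'
from m import *
s=snap('side'); im,H,S,V,P,reg=measure(s); Z=P[...,2]
m=reg(240,262,140,180)&(H>22)&(H<34)&(S>120)
print('yellow',m.sum(),P[m].min(0) if m.any() else 0,P[m].max(0) if m.any() else 0)
u=251
print([(v,im[v,u].tolist(),round(float(Z[v,u]),3)) for v in range(146,176)])
cv2.imwrite('pics/end.png',cv2.resize(s['image'][120:210,210:320,::-1],None,fx=6.5,fy=6.5,interpolation=cv2.INTER_CUBIC))
E
```

```text
t 14.2 pos [ 0.5462 -0.1529  0.1442] yaw 90.02 F [ 0.4 -0.2 -0.5] open 0.021
shift [-0.0004  0.0006  0.0002] turn [-0.0001 -0.0001  0.0003]
yellow 0 0 0
[(146, [101, 95, 91], 0.003), (147, [101, 96, 91], 0.001), (148, [59, 53, 49], 0.159), (149, [50, 44, 40], 0.162), (150, [51, 44, 41], 0.161), (151, [49, 42, 39], 0.155), (152, [60, 54, 51], 0.153), (153, [51, 45, 42], 0.149), (154, [60, 55, 51], 0.145), (155, [52, 45, 42], 0.144), (156, [60, 54, 52], 0.14), (157, [50, 43, 41], 0.131), (158, [79, 72, 70], 0.127), (159, [83, 76, 73], 0.123), (160, [82, 75, 72], 0.116), (161, [82, 75, 73], 0.117), (162, [82, 75, 73], 0.109), (163, [81, 75, 73], 0.106), (164, [155, 126, 61], 0.102), (165, [180, 145, 57], 0.103), (166, [147, 121, 62], 0.094), (167, [93, 82, 73], 0.09), (168, [130, 119, 112], 0.085), (169, [167, 154, 143], 0.085), (170, [168, 154, 142], 0.084), (171, [167, 153, 141], 0.081), (172, [173, 127, 102], 0.075), (173, [181, 118, 83], 0.075), (174, [170, 109, 76], 0.068), (175, [167, 107, 74], 0.066)]
```

View pics/end.png

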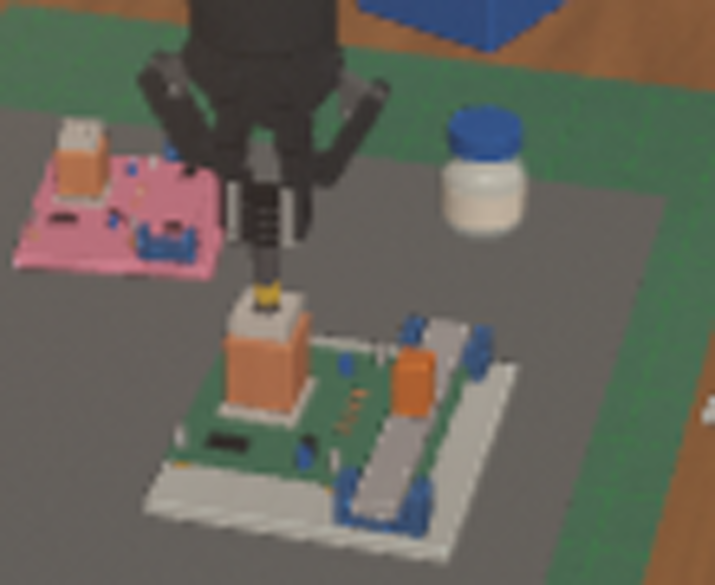

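The whole yellow band (crop 266,296) shows above the mouth with dark rod below it, and no red is visible. The bar is seated and the board is down. Handing in.

```bash
python3 -c "
from h import *
print(sign_off())"
```

```text
the job is handed in; nothing more can be done
None
```

I laid the bar in both saddle notches with its orange knob midway and let go. Then I gripped the core by its black knob and drew it straight up, and handed in at about 14 s of the 54 s, still gripping it.

- **Core:** the tool rose 32.8 mm while gripping, inside the 26–40 mm window. The last picture shows the whole yellow band above the coil's mouth, a little dark rod below it and no red.
- **Bar and board:** the bar looked seated in both notches after release and at the end, and the board looked down. I judged both by eye in the side view and did not measure the bar's final pose or the board's height.
- **Forces:** pulling forces stayed near the rod's own weight (about 1 N). The largest wrist reading in any report was about 9 N vertical and 6 N sideways, when the bar touched the seat.
- **Other objects:** the arm made no contact with the screwdriver, gear or jar that I know of. I did not measure their positions again at the end.
- **Disagreement:** my automatic colour check for the yellow band found no pixels because its saturation or hue limits were too tight. The raw pixel column did show the band, at about 94 to 103 mm height, with the mouth at 87 mm.

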